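# Set the brooder-lamp leg to the peg and close its cam lever

## Robot

A 6-joint arm with a two-finger parallel gripper is mounted at the origin on the work surface. World frame = base frame: x ahead of the robot, y to its left, z up, the work surface at z = 0. Lengths are in mm, angles in rad, forces in N, time in s.
With the tool pointing down it reaches from about 350 to 875 mm from the base axis. Payload 4.2 kg.
Tool frame: the origin (TCP) lies between the finger pads, 19 mm behind the fingertips; this is the grasp point; z points along the fingers, y is the line along which they close (so a half turn about z gives the same grasp; the last joint's range is limited). The gripper opens to 87 mm and grips with 3 to 60 N. Pads are 19 mm wide; open, the fingers measure 117 mm over their backs; the gripper's body (75 mm by 190 mm) begins 51 mm behind the grasp point.
Start: joints at [-0.987, 0.385, 0.008, 0, -1.194, -0.259], TCP at [199.465, -592.295, 241.25] pointing down, gripper open.
Joint ranges: [-3.14, 3.14], [-1.21, 2.06], [-1.07, 1.41], [-3.16, 2.05], [-2.99, -0.16], [-3.1, 3.1]. Speed limits (rad/s): [2.79, 2.79, 3.14, 3.14, 3.14, 3.14].

## Interface

Orientations are given as a 3x3 rotation matrix whose columns are the frame's x, y, z axes.
In Python, from plant import ctrl gives the robot as it stands.
- The arm moves only by the shell command python3 -m creep 'ROWS'. ROWS is JSON, a list that holds one entry, the list of rows, each a list of 7 numbers: the turn, a rotation vector about the tool's x, y, z in units of 6 degrees (1.0 is 6 degrees), then the shift along the tool's x, y, z in units of 40 mm (1.0 is 40 mm), then the finger opening in mm, from 0 to 87. A call has 1 to 5 rows; each row is the pose to reach, as a shift and turn from the pose commanded when the call began, along the tool's axes at that moment; what a row does not reach only later rows make up. A row lasts 1/12 s, in which the tool goes at most 41.7 mm and 7.16 degrees, less where a joint would pass 70% of its speed; a pose out of reach is approached as far as the arm can. A call with a gripper value outside its range is refused whole. The fingers move at their own pace and stop on an object; the grip force is fixed at half the most. Time passes only in rows, so rows that repeat a pose let the fingers close. It gives the time, the measured TCP pose, the force, the opening and the grip force at its end, in the units of the state.
- ctrl.observe(): the state, without advancing time (a new reading comes with each control period).
- ctrl.get_image(name): name is "side" or "top" or "wrist"; returns a dict with "pixels" (420x560x3 uint8, red, green, blue), "fx", "fy", "cx", "cy" (pixels), "k1" (the pictures are not rectified: a ray, as slopes to the right and down, at radius r is drawn at 1 + k1 r^2 times it, then the intrinsics apply), "view" (4x4, takes a point from world to camera coordinates). Camera axes: x right, y down, z forward; pixel columns grow to the right and rows downward; lengths in mm; the calibration is good to about 2 mm. A picture is of the moment at which its call begins. There is no depth.
- ctrl.job_done(): hands the job in; it is judged then, once.
The state is a dict: "time_s": time; "q": joint angles; "joint_velocities": joint speeds; "tau": joint torques, N m; "position": TCP position; "orientation": TCP orientation; "wrist_force": force on the tool from outside, world axes, zero at the start; "ft_torque": the same for the moment, N m; "finger_gap": finger opening in mm; "gripper_force": force on a finger pad.
Only numpy, scipy, OpenCV 4.12 (cv2) and the standard library are available. Lean on these libraries where they do the work, as an engineer would, in place of code of your own. Each camera call takes 0.05 s, during which the arm holds its last target. There are 200 camera calls.

## Task

The spring-return leg of the brooder lamp lies in its wooden cradle: with the leg still fully in, zero the length readout by pressing its green button fully down and letting it come up again. Then pull the leg out by its grey crossbar until the white pointer is level with the red clothes peg on the rail and, holding the leg there, slide the orange cam lever along the crossbar, towards the pointer end, until it is fully closed (it must not be closed while the leg is off the mark). Finish with your fingers still on the crossbar, holding the leg at the peg against its spring - do not let go - and leave the other things on the table where they are.

Things in the scene. Friction and masses are not known exactly. Their poses are not given: they have to be found in the camera images.
- stand: Fixed plywood cradle, board 180 x 375 x 15 mm, dark steel sleeve tube (30 mm, top of its collar 59 mm above the table). Origin on the table under the sleeve's axis, near its mouth; z up. The leg comes out along local -y; the crossbar lies along local x. Board: local x -60 to 120, y -165 to 210 mm. A wooden rail, top at 55 mm, runs along y at local x = 100 mm and carries the red peg.
- leg (a joint): How far the aluminium leg is pulled out of the sleeve along the stand's local -y, in m: 0 fully in (start), stop at 0.12. A spring always pulls it back in with about 3 N (in) to 7 N (fully out), and the cam lever does not take this load: the leg goes home whenever it is let go.
- crossbar_center (a point): Grey bar fixed crosswise on the leg's outer end, to pull it by: 130 mm long (local x -65 to 65), 14 mm thick (local y), 65 to 95 mm above the table, nothing above 59 mm close under it. This point: centre of its top face. Fingers can straddle it from above, one on either side (closing along local y), and may slide along it.
- grip_point (a point): Middle of the free part of the crossbar, 35 mm from its centre on the local -x side, 7 mm below its top (88 mm above the table): a good TCP place for straddling the bar from above.
- pointer_tip (a point): Tip of the white pointer at the crossbar's local +x end, 85 mm above the table, in the bar's middle plane; it moves with the leg.
- mark_peg: The red clothes peg upright on the rail, fixed: 10 mm wide along local y, about 18 mm in x, top 95 mm above the table. Origin at its foot, 33 mm above the table, in its middle plane; axes as the stand's. The leg is at its mark when the pointer tip has the same local y as this origin, which is 35 to 95 mm out.
- cam_lever (a joint): Position of the orange cam lever along the crossbar, in m, growing along local +x: it starts open between 0 and 0.010 and is fully closed at its stop, 0.040. It stays where it is left; about 3 N moves it.
- lever_face (a point): Middle of the cam lever's face to push, 83 mm above the table; it looks to local -x (to the free part of the bar); push to local +x. The lever is a saddle over the bar, 16 mm along x, cheeks out to 24 mm either side of the bar's middle plane, 68 to 106 mm above the table, so fingers straddling the bar push it as they slide along. It is 35 mm from the grip point at lever 0, 75 mm at 0.040.
- zero_button_top (a point): Centre of the top of the green button, 28 mm diameter, 53 mm above the table, in a black ring on a fixed grey readout box (85 x 100 x 35 mm high) with a display; pressed straight down.
- zero_button (a joint): How far the button is pressed, in m: 0 up, 0.006 fully down; about 5 N holds it down, it springs back by itself.
- clear_tub: Bystander: small clear plastic tub, 90 mm wide, 55 mm tall; origin under its centre.
- white_tub: Bystander: white plastic tub, 100 mm wide, 60 mm tall; origin under its centre.
- spare_peg: Bystander: wooden clothes peg lying on the table, 72 x 10 x 13 mm; origin under its centre.
- spatula: Bystander: feeding spatula lying on the table, 190 mm long; origin on its underside.
- food_jar: Bystander: lidded jar, 72 mm diameter, 85 mm tall; origin under its centre.
- spray_bottle: Bystander: blue bottle, 60 mm diameter, 160 mm tall; origin under its centre.
Things that resemble listed ones, but are neither listed nor needed, are in the scene too. What is shaped like the part that bears zero_button_top but pink, purple or yellow is not meant.

How it is judged:
By the outcome, as a careful person would: the job done as asked, in the order asked, and still so for the second after the job is handed in, while the arm keeps its last pose, push and grip.
It also fails if it takes over 58 s, if anything falls off the work surface, if the arm or the gripper's body presses on something with over 40 N, if the wrist force passes 120 N, or if a joint passes its speed limit or range.

## Working session

There is one attempt and no reset: what is moved stays moved. The work goes in short steps, Python scripts to look and compute and a shell command to move; the robot and the scene stay as the last step left them, time stands still between calls to the robot, and variables do not carry over. Pictures are saved under pics/ and viewed, at most 10 in all, crops included, and the job is handed in when it is done.

```bash
mkdir -p pics; cat > h.py <<'E'
import numpy as np,cv2,pickle
from plant import ctrl
def shot(n,f):
    d=ctrl.get_image(n); pickle.dump(d,open(f'pics/{f}.pkl','wb'))
    cv2.imwrite(f'pics/{f}.png',d['pixels'][:,:,::-1]); return d
def load(f): return pickle.load(open(f'pics/{f}.pkl','rb'))
def ray(d,u,v):
    x,y=(u-d['cx'])/d['fx'],(v-d['cy'])/d['fy']; rd=np.hypot(x,y); r=rd
    for _ in range(30): r=rd/(1+d['k1']*r*r)
    s=r/rd if rd else 1
    V=np.array(d['view']); R=V[:3,:3]; return -R.T@V[:3,3], R.T@np.array([x*s,y*s,1])
def atz(d,u,v,z):
    o,r=ray(d,u,v); return o+r*(z-o[2])/r[2]
def proj(d,p):
    V=np.array(d['view']); c=V[:3,:3]@np.array(p)+V[:3,3]; a=c[:2]/c[2]; k=1+d['k1']*(a@a)
    return np.array([a[0]*k*d['fx']+d['cx'],a[1]*k*d['fy']+d['cy']])
E
python3 - <<'E'
from h import *
np.set_printoptions(precision=4,suppress=True)
a=shot('top','top0');b=shot('side','side0')
cv2.imwrite('pics/both.png',cv2.resize(a['pixels'][:,:,::-1],(800,600)))
for d in(a,b): print(ray(d,280,210),d['fx'],d['k1'])
s=ctrl.observe();print(s['time_s'],s['position'],s['orientation'],s['wrist_force'])
E
```

```text
(array([ 334.9858,   59.3974, 1616.3256]), array([ 0.0843, -0.0039, -0.9965])) 526.8433506269153 0.015450883200126638
(array([ 189.4859, 1177.7136,  852.4202]), array([ 0.1898, -0.8195, -0.5408])) 450.7943822517648 -0.03172109265194617
0.1 [ 199.3101 -591.8343  240.2711] [[-0.9478 -0.319  -0.0007]
 [-0.319   0.9478  0.0018]
 [ 0.0001  0.002  -1.    ]] [-0.3946 -0.0346  0.7138]
```

View pics/both.png

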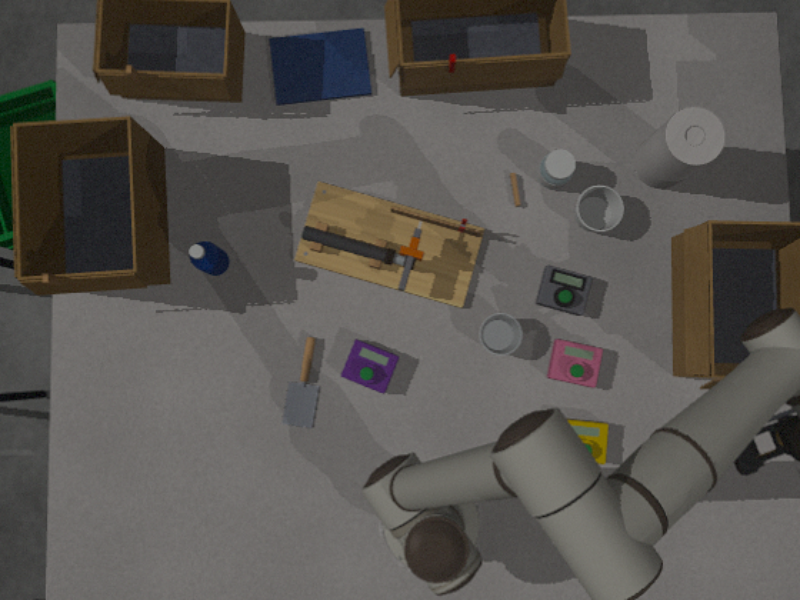

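View pics/side0.png

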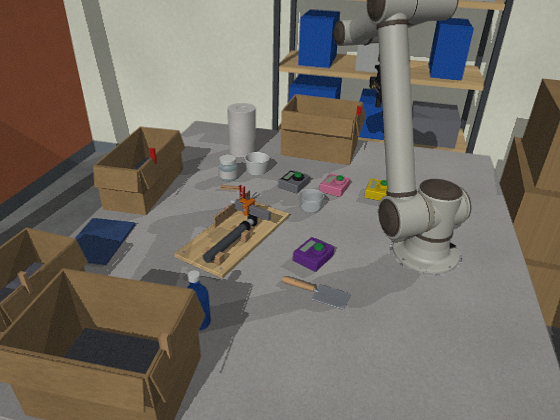

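The top view (800x600) has four readout boxes with a green button: grey (565,296), pink (577,370), yellow (590,450) and purple (367,374). I choose grey. The crossbar is at about (411,260), the orange lever at (412,246), and the red peg on the rail at (463,222). The red thing at (452,62) on a carton is a decoy.

```bash
python3 - <<'E'
from h import *
d=load('top0')
c=d['pixels'][120:222,200:420,::-1]
cv2.imwrite('pics/crop1.png',cv2.resize(c,None,fx=3.6,fy=3.6,interpolation=cv2.INTER_CUBIC))
s=load('side0')
c=s['pixels'][165:275,175:315,::-1]
cv2.imwrite('pics/crop2.png',cv2.resize(c,None,fx=5,fy=5,interpolation=cv2.INTER_CUBIC))
E
```

```text
(no output)
```

View pics/crop1.png

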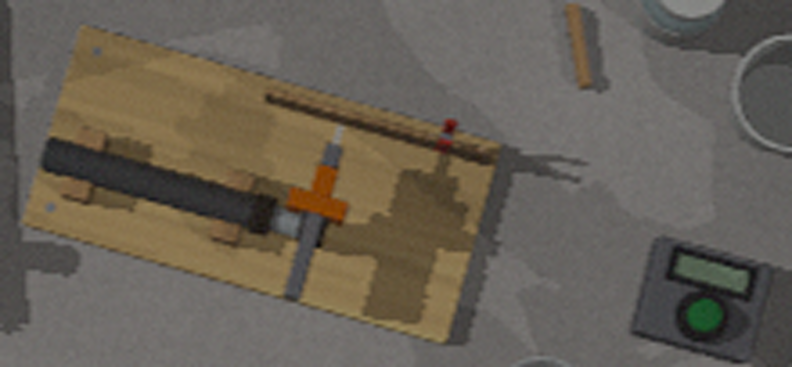

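View pics/crop2.png

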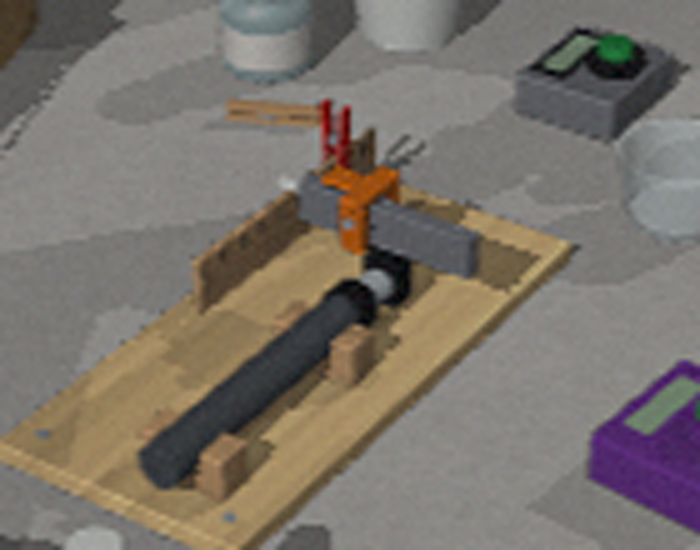

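The crops confirm the grey box with the green button at crop1 (703,314), the bar end at (293,296), the pointer tip at (340,128), the lever at (318,205) and the peg at (448,130). The board corners in crop1 are (82,27), (503,148), (445,343) and (22,225).

```bash
cat >> h.py <<'E'
def seg(d,f,x0,x1,y0,y1):
    h=cv2.cvtColor(d['pixels'],cv2.COLOR_RGB2HSV).astype(int)[y0:y1,x0:x1]
    m=f(h[...,0],h[...,1],h[...,2]); y,x=np.nonzero(m); return len(x),x.mean()+x0,y.mean()+y0
E
python3 - <<'E'
from h import *
from scipy.optimize import least_squares
np.set_printoptions(precision=2,suppress=True)
d=load('top0'); s=load('side0')
px=lambda a:np.array(a)/3.6+[200,120]-.35
ps=lambda a:np.array(a)/5+[175,165]-.4
L=[(120,210,15),(120,-165,15),(-60,-165,15),(-60,210,15)]
T=[px(a) for a in[(82,27),(503,148),(445,343),(22,225)]]
W=lambda p,l:np.array([p[0]+np.cos(p[2])*l[0]-np.sin(p[2])*l[1],p[1]+np.sin(p[2])*l[0]+np.cos(p[2])*l[1],l[2]])
obs=[(d,l,t) for l,t in zip(L,T)]+[(s,L[2],ps((573,247)))]
f=lambda p:np.concatenate([proj(e,W(p,l))-t for e,l,t in obs])
r=least_squares(f,[500,0,-.2]);print('stand',r.x,'res',r.fun); p=r.x
np.save('stand.npy',p)
loc=lambda w:np.array([[np.cos(p[2]),np.sin(p[2])],[-np.sin(p[2]),np.cos(p[2])]])@(np.array(w)[:2]-p[:2])
for n,a,z in[('barend-',(293,296),95),('pointer',(340,128),85),('peg',(450,126),95),('lever',(320,183),106),('leverc',(317,205),106)]:
    w=atz(d,*px(a),z);print(n,w,loc(w))
g=seg(d,lambda h,S,v:(h>45)&(h<80)&(S>130),380,412,195,220);print('btn',g,atz(d,g[1],g[2],53))
gs=seg(s,lambda h,S,v:(h>45)&(h<80)&(S>130),285,310,168,182);print('side btn',gs,'proj',proj(s,atz(d,g[1],g[2],53)))
for n,a,z in[('pegtop side',(336,103),95),('pointer side',(285,183),85)]:
    w=atz(s,*ps(a),z);print(n,w,loc(w))
E
```

```text
stand [555.19  60.67  -0.3 ] res [-0.03 -0.42 -0.15 -0.64  0.19  1.21 -0.25  0.1  -0.2  -0.6 ]
barend- [487.22  49.87  95.  ] [-61.68 -30.53]
pointer [625.5   8.4  85. ] [ 82.68 -28.99]
peg [623.45 -80.77  95.  ] [ 107.26 -114.73]
lever [577.02  26.26 106.  ] [ 31.09 -26.36]
leverc [559.21  29.07 106.  ] [ 13.24 -28.97]
btn (64, np.float64(395.140625), np.float64(207.140625)) [ 468.46 -290.54   53.  ]
side btn (37, np.float64(297.7027027027027), np.float64(174.54054054054055)) proj [296.87 174.38]
pegtop side [617.05 -85.15  95.  ] [ 102.45 -120.82]
pointer side [622.03   6.8   85.  ] [ 79.84 -31.55]
```

```bash
python3 -m creep '[[[0,0,3,-1.2,1.6,-1,0],[0,0,6,-2.9,4,-1,0],[0,0,6,-2.9,4,-1,0],[0,0,6,-2.9,4,-1,0],[0,0,6,-2.9,4,-1,0]]]'; cat >> h.py <<'E'
def delta(t,q=None):
    o=ctrl.observe();R=np.array(o['orientation']);print('t',o['time_s'],'pos',np.round(o['position'],1),'units',np.round(R.T@(np.array(t)-o['position'])/40,3),'F',np.round(o['wrist_force'],1))
    y=R[:,1];print('tooly deg',np.degrees(np.arctan2(y[1],y[0])),'tilt',R[:,2])
E
python3 -c "
from h import *
delta([468.5,-290.5,90])"
```

```text
time_s: 0.52
position: [256.9, -406.9, 280.4]
orientation: [[-0.962, 0.271, -0.0], [0.271, 0.962, 0.001], [0.001, 0.001, -1.0]]
wrist_force: [0.7, 0.6, 0.1]
finger_gap: 61.4
gripper_force: 0.0
t 0.5167 pos [ 256.9 -406.9  280.4] units [-4.304  4.233  4.759] F [0.7 0.6 0.1]
tooly deg 74.24794044071507 tilt [-4.83736006e-04  8.09843845e-04 -9.99999555e-01]
```

```bash
python3 -m creep '[[[0,0,0.25,-4.3,4.24,2.5,0],[0,0,0.25,-4.3,4.24,2.5,0],[0,0,0.25,-4.3,4.24,2.5,0],[0,0,0.25,-4.3,4.24,2.5,0],[0,0,0.25,-4.3,4.24,2.5,0]]]'; python3 -c "
from h import *
delta([468.5,-290.5,150])"
```

```text
time_s: 0.93
position: [426.1, -313.4, 200.2]
orientation: [[-0.957, 0.29, 0.0], [0.29, 0.957, 0.0], [-0.0, 0.0, -1.0]]
wrist_force: [1.0, -1.0, -0.0]
finger_gap: 28.0
gripper_force: 0.0
t 0.9333 pos [ 426.1 -313.4  200.2] units [-0.847  0.856  1.256] F [ 1. -1. -0.]
tooly deg 73.1138499106027 tilt [ 7.40455905e-05  8.28041548e-05 -9.99999994e-01]
```

```bash
python3 -m creep '[[[0,0,0,-0.8,0.8,1.2,0],[0,0,0,-0.8,0.8,1.2,0],[0,0,0,-0.8,0.8,1.2,0],[0,0,0,-0.8,0.8,1.2,0],[0,0,0,-0.8,0.8,1.2,0]]]'; python3 -c "
from h import *
delta([468.5,-290.5,90])
shot('wrist','w1')"
```

```text
time_s: 1.35
position: [464.8, -294.0, 153.5]
orientation: [[-0.957, 0.291, 0.0], [0.291, 0.957, -0.0], [-0.0, -0.0, -1.0]]
wrist_force: [-0.3, 0.8, -0.3]
finger_gap: 1.7
gripper_force: 0.0
t 1.35 pos [ 464.8 -294.   153.5] units [-0.064  0.11   1.586] F [-0.3  0.8 -0.3]
tooly deg 73.10375585034929 tilt [ 1.50176206e-04 -4.23680146e-04 -9.99999899e-01]
```

View pics/w1.png

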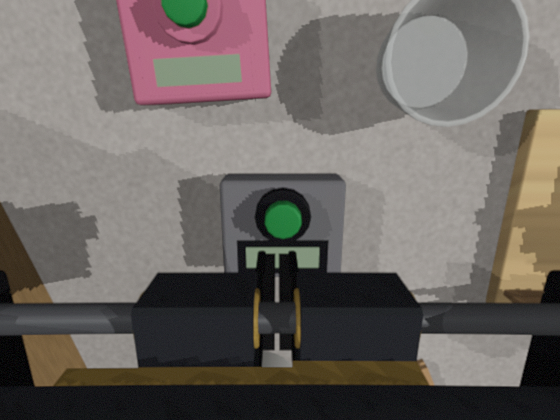

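The wrist view shows the closed fingers over the grey box, with its green button at (283,218). I'll compute the button position from it.

```bash
python3 -c "
from h import *
d=load('w1')
g=seg(d,lambda h,S,v:(h>45)&(h<80)&(S>130),250,320,180,245);b=atz(d,g[1],g[2],53);print(g,b)
delta([b[0],b[1],78])"
```

```text
(1175, np.float64(282.651914893617), np.float64(219.31744680851062)) [ 465.98469177 -289.26208535   53.        ]
t 1.4 pos [ 464.8 -294.2  154. ] units [0.01  0.129 1.901] F [ 0.7 -0.2  0.1]
tooly deg 73.06300465438716 tilt [ 1.42912714e-03 -7.15317187e-04 -9.99998723e-01]
```

```bash
python3 -m creep '[[[0,0,0,-0.02,0.12,0.9,0],[0,0,0,-0.02,0.12,1.85,0],[0,0,0,-0.02,0.12,1.95,0],[0,0,0,-0.02,0.12,2.05,0],[0,0,0,-0.02,0.12,2.12,0]]]'
```

```text
time_s: 1.82
position: [466.6, -290.0, 70.0]
orientation: [[-0.957, 0.291, -0.001], [0.291, 0.957, -0.001], [0.0, -0.001, -1.0]]
wrist_force: [-6.0, 2.4, 12.9]
finger_gap: 0.1
gripper_force: 7.0
```

```bash
python3 -m creep '[[[0,0,0,0,0,0.04,0],[0,0,0,0,0,0.08,0],[0,0,0,0,0,0.12,0],[0,0,0,0,0,0.12,0]]]'
```

```text
time_s: 2.15
position: [466.7, -290.1, 69.7]
orientation: [[-0.957, 0.289, 0.0], [0.289, 0.957, -0.002], [-0.001, -0.002, -1.0]]
wrist_force: [-9.8, 6.4, 26.4]
finger_gap: 0.2
gripper_force: 13.3
```

```bash
python3 -c "
from h import *
d=shot('wrist','w2')
c=d['pixels'][180:400,200:370,::-1]
cv2.imwrite('pics/w2c.png',cv2.resize(c,None,fx=2.7,fy=2.7,interpolation=cv2.INTER_CUBIC))
for p in ([466,-289.3,53],[466,-289.3,47]): print(proj(d,p))
delta([467,-290,60])"
```

```text
[277.11365789 269.5758492 ]
[277.11307544 264.43270606]
t 2.2 pos [ 466.7 -290.    69.7] units [-0.008  0.003  0.243] F [-10.4   5.5  27.1]
tooly deg 73.17253282577083 tilt [ 7.53356094e-04 -2.00972800e-03 -9.99997697e-01]
```

View pics/w2c.png

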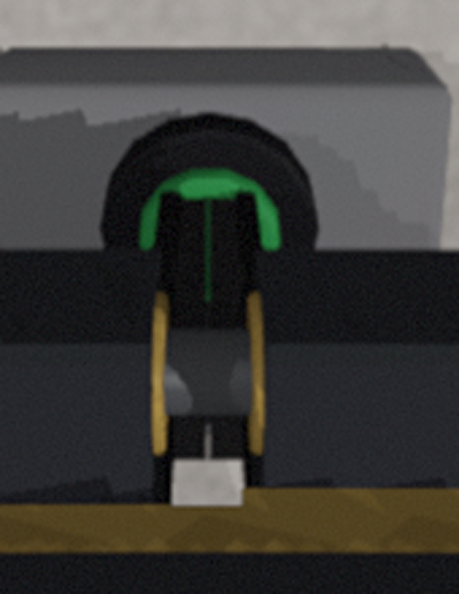

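```bash
python3 -m creep '[[[0,0,0,0,0,-0.1,0],[0,0,0,0,0,-0.1,0]]]'|egrep 'pos|wrist';  python3 -m creep '[[[0,0,0,0,0,-0.05,0],[0,0,0,0,0,-0.05,0]]]'|egrep 'pos|wrist'; python3 -m creep '[[[0,0,0,0,0,-0.05,0],[0,0,0,0,0,-0.05,0]]]'|egrep 'pos|wrist'; python3 -m creep '[[[0,0,0,0,0,-0.05,0],[0,0,0,0,0,-0.05,0]]]'|egrep 'pos|wrist';python3 -m creep '[[[0,0,0,0,0,-0.05,0],[0,0,0,0,0,-0.05,0]]]'|egrep 'pos|wrist';python3 -m creep '[[[0,0,0,0,0,-0.05,0],[0,0,0,0,0,-0.05,0]]]'|egrep 'pos|wrist'
```

```text
position: [468.1, -290.2, 71.6]
wrist_force: [-3.3, 0.1, 4.1]
position: [468.2, -290.2, 71.8]
wrist_force: [-1.9, -1.0, 3.9]
position: [468.2, -289.9, 72.5]
wrist_force: [-0.2, -2.5, 4.2]
position: [468.1, -289.5, 73.8]
wrist_force: [1.8, -1.7, 2.2]
position: [467.7, -289.1, 75.4]
wrist_force: [1.0, -2.1, 1.3]
position: [466.5, -288.7, 76.9]
wrist_force: [-0.2, 0.4, -0.4]
```

```bash
python3 -m creep '[[[0,0,0,0,0.2,-1.0,0],[0,0,0,0.3,1.0,-2,10],[0,0,0,0.7,2.0,-2.1,60],[0,0,0,1,3.0,-2.1,60],[0,0,0,1.3,4.1,-2.1,60]]]' >/dev/null;python3 -m creep '[[[0,0,0,0,1,0,60],[0,0,0,0,2,0,60],[0,0,0,0,3,0,60],[0,0,0,0,4,0,60],[0,0,0,0,4.1,0,60]]]'; python3 -c "
from h import *
delta([513,42,88])
shot('wrist','w3')"
```

```text
time_s: 4.03
position: [513.7, 30.8, 160.8]
orientation: [[-0.958, 0.285, 0.001], [0.285, 0.958, 0.001], [-0.0, 0.001, -1.0]]
wrist_force: [0.3, -1.8, 0.2]
finger_gap: 52.3
gripper_force: 0.0
t 4.0333 pos [513.7  30.8 160.8] units [0.098 0.261 1.82 ] F [ 0.3 -1.8  0.2]
tooly deg 73.4122862639851 tilt [ 6.15721807e-04  6.21514956e-04 -9.99999617e-01]
```

View pics/w3.png

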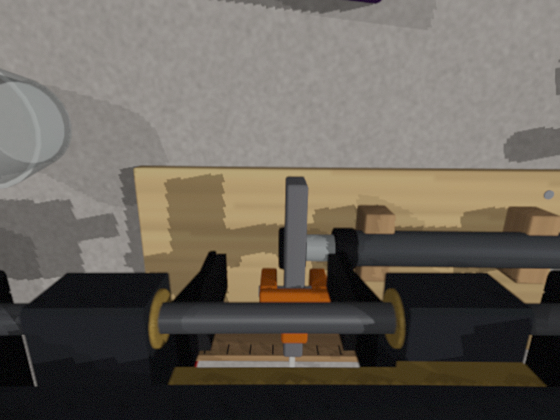

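The view shows the bar running from its free end at (296,180) down to the lever at (293,300), between the fingers. The sleeve comes in from the right.

```bash
python3 -c "
from h import *
d=load('w3');p=np.load('stand.npy')
loc=lambda w:np.round(np.array([[np.cos(p[2]),np.sin(p[2])],[-np.sin(p[2]),np.cos(p[2])]])@(np.array(w)[:2]-p[:2]),1)
for n,u,v,z in [('end',296,188,95),('mid',296,240,95),('lev',293,289,106),('tub? board corner(-60,-165)',137,168,15)]:
  w=atz(d,u,v,z);print(n,w,loc(w))
c=d['pixels'][185:260:25,278:314].astype(int).sum(2);print(c)
delta([513,42,88])"
```

```text
end [486.01054455  52.23850211  95.        ] [-63.5 -28.6]
mid [519.95813007  42.74666869  95.        ] [-28.3 -27.6]
lev [548.18823943  32.17021372 106.        ] [  1.8 -29.3]
tub? board corner(-60,-165) [450.40720989 -73.56973913  15.        ] [ -60.1 -159.3]
[[445 441 441 440 444 448 436 299 172 182 211 245 252 253 254 253 251 257
  248 255 255 260 255 248 254 256 247 244 255 349 428 450 448 446 446 442]
 [444 439 441 438 442 441 389 242 184 226 265 294 294 293 294 295 288 296
  296 294 295 301 295 303 289 302 303 294 302 355 428 441 442 440 443 430]
 [191  73  20  26  15  57 127 160 210 258 283 291 292 290 294 299 302 292
  299 297 293 298 299 297 298 300 299 300 277 280 280 283 282 290 289 285]]
t 4.0833 pos [512.8  29.3 160.5] units [0.084 0.305 1.813] F [-0.8 -0.4 -0.2]
tooly deg 73.37426143814885 tilt [-1.10882806e-03  1.23128129e-04 -9.99999378e-01]
```

```bash
python3 -m creep '[[[0,0,0.1,0.07,0.34,0.5,60],[0,0,0.1,0.07,0.34,1.2,60],[0,0,0.1,0.07,0.34,1.8,60],[0,0,0.1,0.07,0.34,1.8,60],[0,0,0.1,0.07,0.34,1.8,40]]]' >/dev/null;python3 -m creep '[[[0,0,0,0,0,0,10],[0,0,0,0,0,0,10],[0,0,0,0,0,0,10],[0,0,0,0,0,0,10],[0,0,0,0,0,0,10]]]'; python3 -c "
from h import *
delta([513.3,43.8,88])"
```

```text
time_s: 4.92
position: [514.0, 39.8, 90.0]
orientation: [[-0.954, 0.301, 0.002], [0.301, 0.954, 0.001], [-0.001, 0.001, -1.0]]
wrist_force: [-0.1, 0.2, 0.2]
finger_gap: 27.4
gripper_force: 0.0
t 4.9167 pos [514.   39.8  90. ] units [0.047 0.089 0.051] F [-0.1  0.2  0.2]
tooly deg 72.49616720305008 tilt [ 1.50034813e-03  5.93964361e-04 -9.99998698e-01]
```

```bash
python3 -m creep '[[[0,0,0,0,0.08,0.05,10],[0,0,0,0,0.08,0.05,10],[0,0,0,0,0.08,0.05,10],[0,0,0,0,0.08,0.05,10],[0,0,0,0,0.08,0.05,10]]]'; python3 -c "
from h import *
delta([513.3,43.8,88])"
```

```text
time_s: 5.33
position: [514.9, 43.5, 87.2]
orientation: [[-0.954, 0.3, 0.001], [0.3, 0.954, 0.001], [-0.0, 0.001, -1.0]]
wrist_force: [-0.7, 4.1, -0.5]
finger_gap: 14.0
gripper_force: 30.0
t 5.3333 pos [514.9  43.5  87.2] units [ 0.041 -0.005 -0.02 ] F [-0.7  4.1 -0.5]
tooly deg 72.53844500002639 tilt [ 6.62187132e-04  6.72470739e-04 -9.99999555e-01]
```

```bash
python3 -m creep '[[[0,0,0,0,-0.4,0,10],[0,0,0,0,-0.8,0,10],[0,0,0,0,-1.2,0,10],[0,0,0,0,-1.6,0,10],[0,0,0,0,-1.9,0,10]]]' ; python3 -m creep '[[[0,0,0,0,-0.04,0,10],[0,0,0,0,-0.04,0,10],[0,0,0,0,-0.04,0,10]]]';python3 -c "
from h import *
delta([513.3,43.8,88])
for n in('top','side','wrist'): d=shot(n,'p_'+n)
t=load('p_top')['pixels'][125:195,275:345,::-1];s=load('p_side')['pixels'][170:240,215:285,::-1]
cv2.imwrite('pics/p.png',np.hstack([cv2.resize(x,(400,400),interpolation=cv2.INTER_CUBIC) for x in(t,s)]))"
```

```text
time_s: 5.75
position: [492.5, -29.3, 87.2]
orientation: [[-0.954, 0.3, 0.003], [0.3, 0.954, 0.002], [-0.002, 0.002, -1.0]]
wrist_force: [1.4, 6.7, -2.4]
finger_gap: 13.6
gripper_force: 30.0
time_s: 6.0
position: [492.0, -30.6, 87.2]
orientation: [[-0.954, 0.3, 0.001], [0.3, 0.954, 0.0], [-0.001, 0.001, -1.0]]
wrist_force: [2.5, 4.7, -2.1]
finger_gap: 14.1
gripper_force: 30.0
t 6.0 pos [492.  -30.6  87.2] units [ 0.052  1.933 -0.018] F [ 2.5  4.7 -2.1]
tooly deg 72.51780640679542 tilt [ 1.24632527e-03  4.37073971e-04 -9.99999128e-01]
```

View pics/p.png

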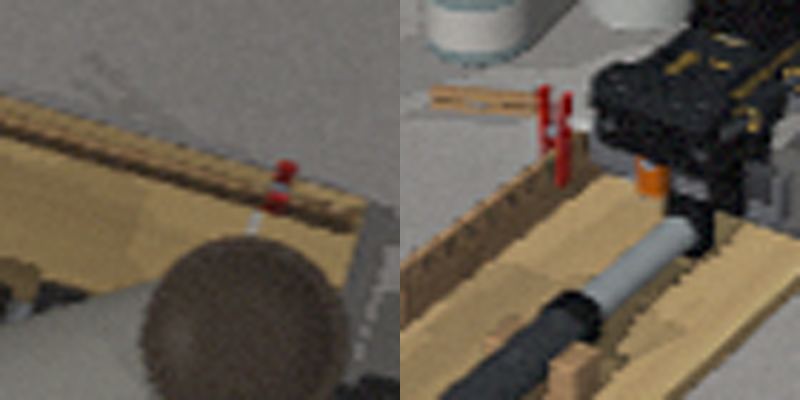

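View pics/p_wrist.png

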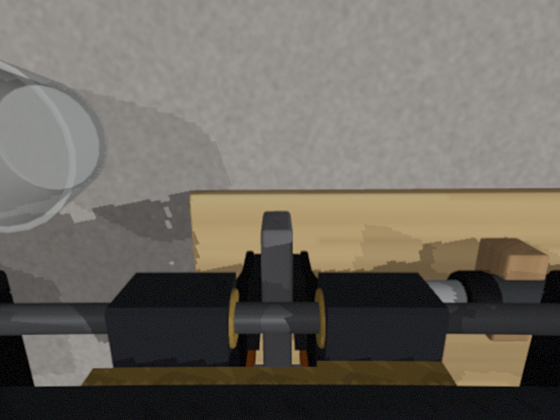

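The pointer (left, top view) is at p.png (256,222) and is slightly short of the peg at (280,190). The side view agrees. I'll measure the remainder in the top and side images with sub-pixel centroids.

```bash
cat > m.py <<'E'
from h import *
import sys
p=np.load('stand.npy');c,s_=np.cos(p[2]),np.sin(p[2])
W=lambda x,y,z:np.array([p[0]+c*x-s_*y,p[1]+s_*x+c*y,z])
loc=lambda w:np.array([[c,s_],[-s_,c]])@(np.array(w)[:2]-p[:2])
def cen(w,x0,y0):
    w=np.clip(w,0,None); yy,xx=np.mgrid[:w.shape[0],:w.shape[1]]; return np.array([(w*xx).sum(),(w*yy).sum()])/w.sum()+[x0,y0],w.sum()
def box(d,y,xs=(91,109),zs=(33,95)):   # silhouette centroid of peg hull
    m=np.zeros((420,560),np.uint8);k=16
    P=np.array([proj(d,W(a,y+b,z)) for a in xs for b in(-5,5) for z in zs])
    h=cv2.convexHull(P.astype(np.float32)); M=cv2.moments(h); return np.array([M['m10'],M['m01']])/M['m00']
def peg(d,x0,x1,y0,y1,**k):
    I=d['pixels'][y0:y1,x0:x1].astype(float); r=I[...,0]-I[...,1:].max(2); r[r<35]=0
    q,n=cen(r,x0,y0)
    f=[(y,box(d,y,**k)) for y in np.arange(-135,-95,.5)]
    g=(f[-1][1]-f[0][1]);g/=np.linalg.norm(g); y=np.interp(q@g,[b@g for _,b in f],[y for y,_ in f]); 
    print('peg px',q,n,'model',box(d,y),'y',round(float(y),1));return y
if __name__=='__main__':
    for f in('top0','p_top'): peg(load(f),310,340,145,170); 
    for f in('side0','p_side'): peg(load(f),228,250,180,206)
    d=load('p_top');I=d['pixels'].astype(int)
    for r in range(152,168): print(r,' '.join('%3d/%3d'%(I[r,q,0],I[r,q,0]-I[r,q,2]) for q in range(314,330)))
    print(proj(d,W(85,-106,85)),proj(d,W(65,-106,85)))
    d=load('p_side');print('side',proj(d,W(85,-106,85)),proj(d,W(65,-106,85)))
E
python3 m.py
```

```text
peg px [323.74440299 156.62593284] 1072.0 model [323.12147311 158.80375449] y -114.6
peg px [323.73236364 156.86909091] 1375.0 model [323.17464303 158.81895878] y -114.8
peg px [243.0948475  196.33052218] 8656.0 model [241.41348617 194.04620961] y -113.9
peg px [241.51922399 192.41552028] 5670.0 model [242.2605773 193.4227185] y -118.9
152  92/ 11  99/  2 106/  3 105/  3 106/  6 112/  4 116/  4 112/  5 110/  4 115/  3 113/  5 113/  0 116/  1 114/  3 116/  5 115/  9
153 124/ 50 129/ 44 116/ 38 102/ 18  89/  4  87/  1 102/  4 107/  3 115/  0 123/ 33 128/ 83 122/ 75 115/ 37 113/ 10 114/  3 115/  8
154 123/ 54 129/ 53 122/ 53 127/ 53 124/ 53 118/ 42  99/ 28  96/ 13  97/ 10  94/ 37 100/ 75 111/ 91 110/ 77 112/ 23 114/  3 113/  1
155 102/ 47 119/ 48 128/ 53 128/ 59 126/ 54 128/ 52 122/ 50 125/ 53 126/ 55 106/ 56  72/ 46  78/ 58  87/ 32 103/  7 114/  2 114/  5
156 113/ 54 108/ 50 107/ 50 105/ 48 106/ 45 119/ 52 126/ 55 127/ 55 110/ 53  78/ 46  68/ 55  80/ 56 101/ 41  99/ 32  90/ 14  99/  3
157  93/ 41 121/ 51 119/ 50 106/ 46 100/ 49 111/ 41 118/ 44 108/ 42  99/  9  88/-14  82/ -4  86/ 31 11
[... 766 characters left out ...]
135/ 61 138/ 57 130/ 53  96/ 42  77/ 31  61/ 24  55/ 19
164 142/ 60 140/ 59 139/ 60 140/ 62 138/ 31 136/ 11 139/ 33 141/ 61 140/ 60 143/ 60 139/ 60 138/ 56 139/ 61 137/ 57 112/ 48  77/ 32
165 144/ 60 145/ 60 146/ 65 141/ 55 141/ 19 146/ 17 141/ 54 141/ 59 138/ 60 141/ 59 142/ 60 139/ 62 139/ 56 141/ 60 141/ 57 140/ 59
166 103/ 42 100/ 38  94/ 32  90/ 32  83/ 14  83/ 19 108/ 40 115/ 48 133/ 55 144/ 61 144/ 60 138/ 61 140/ 57 139/ 58 137/ 59 142/ 59
167  63/ 22  65/ 15  57/ 14  61/ 16  54/ 15  61/ 19  66/ 15  66/ 17  69/ 22  78/ 33 106/ 41 132/ 56 142/ 60 138/ 57 137/ 58 138/ 61
[319.4620165  161.64802232] [317.62150903 168.10599819]
side [243.56310944 191.03455029] [248.47710788 192.70509294]
```

```bash
python3 - <<'E'
from m import *
d=load('w3');I=d['pixels'].astype(int);r=I[...,0]-I[...,1:].max(2)
m=(r>40)&(I[...,1]<60);m[:,230:]=0
n,l,st,ce=cv2.connectedComponentsWithStats(m.astype(np.uint8))
for i in range(1,n):
    if st[i][4]>3: print('w3 red',st[i],ce[i])
for y in(-112,-116,-120): print(y,[np.round(proj(d,W(x,y+b,z))) for x in(91,109) for b in(-5,5) for z in(55,95)])
for f in('top0','p_top'):
    d=load(f);I=d['pixels'].astype(float);r=I[...,0]-I[...,1]
    for n,rows,z,t in(('up',slice(152,156),95,40),('low',slice(158,162),95,40)):
        w=r[rows,318:332].copy();w[w<t]=0
        q,_=cen(w,318,rows.start);print(f,n,q,[np.round(loc(atz(d,*q,zz)),1) for zz in(95,75)])
E
```

```text
w3 red [195 361   2   6   9] [195.44444444 363.33333333]
-112 [array([187., 349.]), array([174., 385.]), array([198., 349.]), array([187., 385.]), array([188., 366.]), array([175., 404.]), array([199., 366.]), array([188., 404.])]
-116 [array([182., 349.]), array([168., 385.]), array([194., 349.]), array([182., 385.]), array([184., 366.]), array([170., 404.]), array([195., 366.]), array([183., 404.])]
-120 [array([178., 349.]), array([163., 385.]), array([189., 349.]), array([176., 385.]), array([179., 366.]), array([165., 404.]), array([190., 366.]), array([178., 404.])]
top0 up [324.5625     154.03017241] [array([ 109., -114.]), array([ 113.1, -114.6])]
top0 low [323.37700535 159.01069519] [array([  93.8, -114.6]), array([  97.8, -115.3])]
p_top up [324.59392789 154.00759013] [array([ 109. , -114.1]), array([ 113.2, -114.7])]
p_top low [323.03392857 159.34464286] [array([  92.5, -113.9]), array([  96.5, -114.6])]
```

```bash
python3 -m creep '[[[0,0,0,0,-0.1,0,10],[0,0,0,0,-0.2,0,10],[0,0,0,0,-0.2,0,10],[0,0,0,0,-0.2,0,10]]]' ;python3 - <<'E'
from m import *
delta([0,0,0]); o=ctrl.observe(); print('tcp loc',loc(o['position']))
d=shot('top','q_top');shot('side','q_side')
I=d['pixels'].astype(int)
for r in range(158,170): print(r,' '.join('%3d/%3d'%(I[r,q,0],I[r,q,0]-I[r,q,2]) for q in range(316,330)))
print(proj(d,W(85,-114.4,85)),proj(d,W(70,-114.4,85)))
E
```

```text
time_s: 6.48
position: [489.7, -38.0, 87.2]
orientation: [[-0.954, 0.3, 0.001], [0.3, 0.954, 0.0], [-0.001, 0.001, -1.0]]
wrist_force: [2.6, 4.8, -3.6]
finger_gap: 14.0
gripper_force: 30.0
t 6.4833 pos [489.7 -38.   87.2] units [11.967 -2.769  2.164] F [ 2.6  4.8 -3.6]
tooly deg 72.54481399821745 tilt [ 1.35085082e-03  4.04822057e-04 -9.99999006e-01]
tcp loc [ -33.12981475 -113.63840599]
158  72/ 27  76/ 37  86/ 39  99/ 46 108/ 53  98/ 37 102/ 51 106/ 30  95/  8  92/ 13 116/ 42 130/ 56 137/ 61 138/ 59
159  58/ 19  63/ 21  58/ 23  50/ 21  60/ 20  84/ 48 112/ 81 126/ 98 139/105 120/ 77 103/ 43  95/ 39 108/ 46 116/ 48
160  85/ 35  65/ 28  49/ 18  50/ 22  51/ 18  59/ 31  72/ 49  65/ 44  82/ 57  82/ 41 110/ 47 105/ 48  86/ 39  91/ 41
161 140/ 60 136/ 58 126/ 54  95/ 40  89/ 52  77/ 61  57/ 34  58/ 43  61/ 37  50/ 22  54/ 19  63/ 25  69/ 26  87/ 33
162 138/ 60 139/ 60 141/ 61 135/ 57 137/ 58 128/ 49  98/ 39  77/ 44  66/ 32  46/ 22  54/ 17  55/ 22  59/ 23  63/ 25
163 135/ 57 141/ 59 139/ 59 142/ 61 139/ 62 139/ 33 138/ 11 137/ 31 136/ 58 126/ 54  98/ 44  71/ 29  67/ 25  50/ 22
164 139/ 58 139/ 59 139/ 58 135/ 59 140/ 63 140/ 23 139/ 17 140/ 52 140/ 60 139/ 58 137/ 57 140/ 57 113/ 50  79/ 31
165 141/ 58 138/ 61 138/ 59 138/ 58 138/ 52 138/ 15 139/ 18 139/ 53 139/ 59 139/ 59 138/ 59 141/ 57 140/ 59 139/ 57
166 144/ 63 144/ 61 144/ 61 143/ 60 144/ 32 141/ 11 141/ 34 144/ 62 139/ 62 138/ 61 138/ 59 143/ 60 140/ 60 140/ 59
167 123/ 53 100/ 41 103/ 37  96/ 33  91/ 22  87/  9  86/ 23  98/ 39 112/ 47 117/ 54 131/ 57 141/ 60 139/ 60 139/ 61
168  66/ 20  58/ 14  63/ 20  61/ 14  60/ 16  57/ 13  58/ 17  64/ 20  63/ 19  63/ 17  73/ 22 108/ 42 136/ 59 143/ 60
169  67/ 10  64/  9  58/ 19  60/ 14  61/ 19  62/ 12  69/ 18  60/ 17  58/ 14  57/ 15  56/ 11  70/ 19  66/ 24  88/ 35
[322.20765228 162.43250664] [320.82985441 167.27570666]
```

```bash
python3 -m creep '[[[0,0,0,0,0,0,15],[0,0,0,0,0,0,15],[0,0,0,-0.15,0,0,15],[0,0,0,-0.4,0,0,15],[0,0,0,-0.6,0,0,15]]]';python3 -c "
from m import *
o=ctrl.observe(); print('tcp loc',loc(o['position']))"
```

```text
time_s: 7.0
position: [510.8, -45.2, 87.0]
orientation: [[-0.954, 0.301, -0.003], [0.301, 0.954, 0.0], [0.003, -0.001, -1.0]]
wrist_force: [-1.9, 6.6, 1.2]
finger_gap: 15.0
gripper_force: 2.9
tcp loc [ -10.83939335 -114.29793999]
```

```bash
python3 -m creep '[[[0,0,0,-0.15,0,0,15],[0,0,0,-0.3,0,0,15],[0,0,0,-0.45,0,0,15],[0,0,0,-0.6,0,0,15],[0,0,0,-0.7,0,0,15]]]';python3 -c "
from m import *
o=ctrl.observe(); print('tcp loc',loc(o['position']))"
```

```text
time_s: 7.42
position: [535.8, -53.5, 86.5]
orientation: [[-0.954, 0.301, -0.007], [0.301, 0.954, 0.0], [0.007, -0.002, -1.0]]
wrist_force: [-4.9, 8.0, 3.4]
finger_gap: 14.9
gripper_force: 4.7
tcp loc [  15.4951935  -114.78498351]
```

```bash
python3 -m creep '[[[0,0,0,-0.1,0.01,0,15],[0,0,0,-0.2,0.01,0,15],[0,0,0,-0.3,0.01,0,15],[0,0,0,-0.3,0.01,0,15]]]'|egrep 'pos|wrist|gap';python3 -c "
from m import *
o=ctrl.observe(); print('tcp loc',loc(o['position']))"; python3 -m creep '[[[0,0,0,-0.05,0,0,15],[0,0,0,-0.1,0,0,15],[0,0,0,-0.1,0,0,15]]]'|egrep 'pos|wrist|gap';python3 -c "
from m import *
o=ctrl.observe(); print('tcp loc',loc(o['position']))"
```

```text
position: [547.9, -56.8, 86.5]
wrist_force: [-4.0, 6.4, 0.8]
finger_gap: 14.9
tcp loc [  27.96075955 -114.30915957]
position: [548.6, -57.9, 86.5]
wrist_force: [-10.5, 8.9, 7.6]
finger_gap: 15.1
tcp loc [  29.0085936  -115.10926129]
```

```bash
python3 -m creep '[[[0,0,0,-0.08,0.01,0,15],[0,0,0,-0.15,0.01,0,15],[0,0,0,-0.15,0.01,0,15],[0,0,0,-0.15,0.01,0,15]]]'|egrep 'pos|wrist|gap';python3 -c "
from m import *
o=ctrl.observe(); print('tcp loc',loc(o['position']))
shot('side','z_side');shot('wrist','z_w');shot('top','z_top')
d=load('z_top');I=d['pixels'].astype(int)
for r in range(162,168): print(r,' '.join('%3d/%3d'%(I[r,q,0],I[r,q,0]-I[r,q,2]) for q in range(316,330)))
"
```

```text
position: [548.5, -59.2, 86.4]
wrist_force: [-23.3, 12.8, 17.8]
finger_gap: 15.2
tcp loc [  29.33312677 -116.46294228]
162  61/ 15  63/ 13  60/ 15  62/  9  62/ 20  65/ 17  60/ 15  63/ 11  58/ 14  60/ 15  62/ 16  62/ 14  62/ 15  61/ 10
163  56/ 14  57/ 15  66/ 14  60/ 14  60/ 19  60/ 15  58/ 15  61/ 16  61/ 17  62/ 18  60/ 11  61/ 16  60/ 17  63/ 15
164  56/ 18  56/ 13  58/ 14  62/ 18  65/ 17  63/ 14  62/ 15  58/ 14  58/ 13  60/ 16  61/ 14  60/ 16  59/ 14  58/ 10
165  59/ 13  56/ 15  56/ 19  55/  5  60/ 17  58/ 18  57/ 14  61/ 12  62/ 15  59/ 12  62/ 13  55/ 14  57/ 11  50/ 15
166  58/ 16  59/ 16  54/ 11  50/ 18  56/ 16  53/ 13  53/ 13  56/ 10  52/ 13  61/ 15  54/ 16  60/ 14  58/ 12  55/ 15
167  67/ 14  56/ 13  51/ 11  62/ 11  56/ 12  58/ 17  53/ 13  54/ 14  56/ 13  54/ 13  58/ 12  49/ 11  61/ 16  58/ 14
```

```bash
python3 -m creep '[[[0,0,0,0.1,0,0,15],[0,0,0,0.2,0,0,15],[0,0,0,0.2,0,0,15]]]'|egrep 'pos|wrist|gap';python3 -c "
from m import *
o=ctrl.observe(); print('tcp loc',loc(o['position']))"; python3 -m creep '[[[0,0,0,0,0.01,0,10],[0,0,0,0,0.01,0,10],[0,0,0,0,0.01,0,10]]]'|egrep 'pos|wrist|gap';python3 -c "
from m import *
o=ctrl.observe(); print('tcp loc',loc(o['position']))
shot('side','y_side')
c=load('y_side')['pixels'][165:245,210:310,::-1]
cv2.imwrite('pics/y.png',cv2.resize(c,(750,600),interpolation=cv2.INTER_CUBIC))"
```

```text
position: [548.8, -56.6, 86.6]
wrist_force: [-4.5, 7.1, 2.2]
finger_gap: 15.2
tcp loc [  28.77732756 -113.90916359]
position: [548.9, -56.3, 86.6]
wrist_force: [-6.6, 7.0, 2.8]
finger_gap: 13.8
tcp loc [  28.78485224 -113.56951181]
```

View pics/y.png

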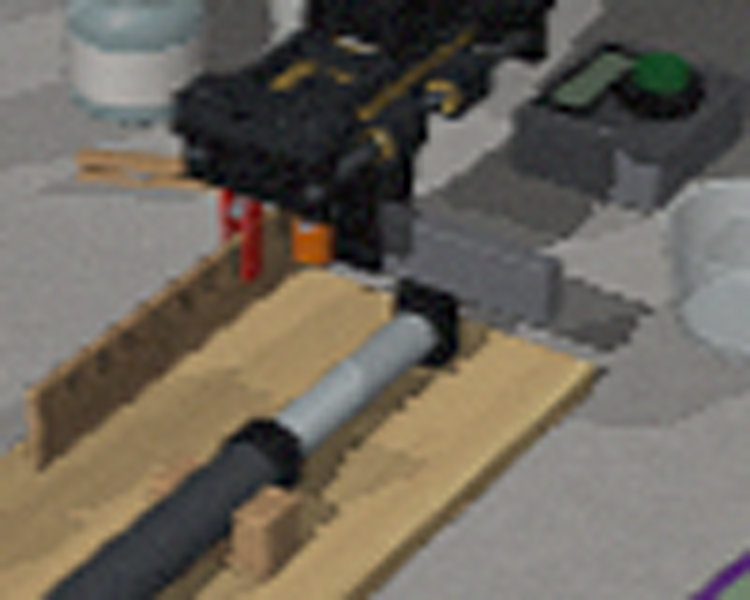

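The last picture shows the lever at the pointer end of the bar, the peg at (240,235), and the fingers holding the bar at the mark. TCP local y is -113.6, the same as at the measured mark.

```bash
python3 -c "
from plant import ctrl
print(ctrl.job_done())"
```

```text
the job is handed in; nothing more can be done
None
```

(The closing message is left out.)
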